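Press a label holder home behind a shelf lip

TASK

Take the narrower of the two label holders out of its stand, lower its foot, toe and card facing forward, into the open left end of the channel on the front edge of the vial shelf, and guide it to the right behind the lip, steadily and slowly (under 15 cm/s), until it has pushed the sprung end stop all the way in. Finish while still gripping it and holding it pressed home there, upright and foot down in the channel, so that a colleague can fix it; do not let go. Leave the wider holder, the vials on the shelf and the pot and bottle behind it undisturbed.

Things in the scene. Friction and masses are not known exactly. Their poses are not given: they have to be found in the camera images.
- label_holder: the narrower label holder, to be used: white upright plate 46 mm wide (y), 86 mm high, 60 g, standing 12 mm deep in a slotted black block. Origin: middle of the underside, mid-thickness of the tongue; x to its rear, y along its width, z up. From 26 to 86 mm up it is a frame 10 mm thick (x -5 to +5 mm), blank card in front. Grip from above by the side edges (46 mm) or the frame (10 mm)
- holder_toe (a point): front lower edge of the label holder's toe, 8 mm in front of (-x) its origin. The tongue, 0 to 26 mm up, is 4 mm thick (x -2 to +2 mm); the toe at its foot sticks out 6 mm forward of it, is 5 mm high and as wide as the holder. Axes as the holder's
- wide_holder: the wider label holder, to be left alone: same shape and axes but 66 mm wide, 60 g; stands in a like block beside the other (either may be on the left)
- vial_shelf: vial shelf: fixed low metal riser, 260 mm long (y), deck top 42 mm above the counter. Origin: on the counter, mid-length; deck from x = -40 mm (front) to +60 mm; y to the left, z up. Along its front edge an upward-open channel, floor 20 mm above the counter, between the deck's front face (x = -40 mm) and a front wall (inner face x = -54 mm). A grey end block closes its right end
- channel_entry (a point): point on the channel floor in the open left end, in shelf axes x -43.7, y +92 mm; the holder's origin fits here (the foot has about 2 mm of play fore and aft). For shelf y over 55 mm the front wall is low, 6 mm above the channel floor, with a flare leaning outward above it to 12 mm. Axes as the shelf's
- lip_mouth (a point): start of the lip, on the channel floor, in shelf axes x -43.7, y +55 mm. From here to the right end an inturned lip reaches back to x = -47 mm, its underside 9.5 and top 13.5 mm above the channel floor, tapered open over its first 10 mm: the toe passes beneath it, the tongue through the 7 mm gap between lip and deck. Axes as the shelf's
- channel_home (a point): point on the channel floor where the label holder's origin is when the end stop is all the way in: in shelf axes x -43.7, y -71 mm (163 mm right of channel_entry). Axes as the shelf's
- end_stop (a joint): sprung end stop at the right end of the channel, a grey block 5.5 mm thick (x), 2 to 21 mm above the channel floor. 0 = out, 0.008 m = all the way in (pushed to the right, shelf -y); its spring takes about 4 N to start and 10 N all the way in, then it is solid
- vial_one: clear vial 25 mm across, 60 mm high, loose on the shelf's deck; origin in the middle of its underside
- vial_two: clear vial 25 mm across, 58 mm high, loose on the shelf's deck; origin in the middle of its underside
- ampoule: small brown vial 19 mm across, 40 mm high, loose on the shelf's deck; origin in the middle of its underside
- specimen_pot: white-lidded specimen pot 51 mm across, 74 mm high, loose on the counter behind the shelf; origin in the middle of its underside
- brown_bottle: brown bottle 38 mm across, 91 mm high, loose on the counter behind the shelf; origin in the middle of its underside

How it is judged:
By the outcome, as a careful person would: the job done as asked, in the order asked, and still so for the second after the job is handed in, while the arm keeps its last pose, push and grip.
It also fails if it takes over 45 s, if anything falls off the work surface, if the arm or the gripper's body presses on something with over 40 N, if the wrist force passes 120 N, or if a joint passes its speed limit or range.

ROBOT

A 6-joint arm with a two-finger parallel gripper is mounted at the origin on a cart in front of the work surface, level with it; the furniture and walls round the work are solid. World frame = base frame: x ahead of the robot, y to its left, z up, the work surface at z = 0. Lengths are in mm, angles in rad, forces in N, time in s.
With the tool pointing down it reaches from about 300 to 775 mm from the base axis. Payload 14.6 kg.
Tool frame: the origin (TCP) lies midway between the tips of the shut fingers; the grasp point (between the pads) lies 19 mm behind it (grip_point_offset is the distance from the TCP to the grasp point, in mm); z points along the fingers, y is the line along which they close (so a half turn about z gives the same grasp; the last joint's range is limited). The gripper opens to 94 mm and grips with 3 to 60 N. Pads are 16 mm wide; open, the fingers measure 119 mm over their backs; the gripper's body (75 mm by 177 mm) begins 78 mm behind the grasp point.
Start: joints at [-1.382, 0.3, 1.521, -0, 1.321, -0.067], TCP at [139.154, -532.095, 205.446] pointing down, gripper open.
Joint ranges: [-3.03, 3.03], [-0.79, 2.21], [0.23, 2.52], [-1.04, 4.18], [0, 3.07], [-2.55, 2.55]. Speed limits (rad/s): [2.22, 2.22, 2.57, 3.14, 3.14, 3.14].

INTERFACE

Orientations are given as a rotation vector (axis times angle).
In Python, from cell import * gives the robot as it stands.
- The arm moves only by the tool drive_tool, never from a script. Its argument "plan" is a list of rows, each a list of 5 numbers: the shift along the tool's x, y, z in units of 25 mm (1.0 is 25 mm), then the turn about the tool's z in rad, then the opening, from 0 (shut) to 1 (fully open). A call has 1 to 20 rows; each row shifts and turns the commanded pose from where the row before left it, along the tool's axes as they then stand; what a row does not reach is not made up. A row lasts 1/8 s, in which the tool goes at most 62.5 mm and 10.7 degrees, less where a joint would pass 70% of its speed; a pose out of reach is approached as far as the arm can. A call is refused whole if a number of a shift passes 1 or a number of a turn 0.188, either way. A call with a gripper value outside its range is refused whole. The fingers move at their own pace and stop on an object; "force" is the grip in N (left out, the last holds). Time passes only in rows, so rows that do not move let the fingers close. It gives the time, the measured TCP pose, the force, the opening and the grip force at its end, in the units of the state.
- sense(): the state, without advancing time (a new reading comes with each control period).
- grab_frame(name): name is "scene" or "top" or "wrist"; returns a dict with "image" (480x640x3 uint8, red, green, blue), "range_z" (480x640 float32, mm along the optical axis (not along the pixel's ray), 0 where there is no reading), "vertical_fov" (degrees; the focal length in pixels is half the picture's height over the tangent of half this angle, whatever the lens; pixels are square), "cx", "cy" (the principal point, pixels), "world_to_cam" (4x4, takes a point from world to camera coordinates). Camera axes: x right, y up, looking along -z (the intrinsics and any distortion apply to the point x, -y, -z); pixel columns grow to the right and rows downward; lengths in mm; the calibration is good to about 2 mm. A picture is of the moment at which its call begins.
- sign_off(): hands the job in; it is judged then, once.
The state is a dict: "clock": time; "joint_positions": joint angles; "qd": joint speeds; "effort": joint torques, N m; "tool_pos": TCP position; "tool_rot": TCP orientation; "wrist_force": force on the tool from outside, world axes, zero at the start; "torque": the same for the moment, N m; "width": opening from 0.0 (shut) to 1.0 (fully open); "finger_force": force on a finger pad.
Only numpy, scipy, OpenCV 4.12 (cv2) and the standard library are available. Lean on these libraries where they do the work, as an engineer would, in place of code of your own. Each camera call takes 0.05 s, during which the arm holds its last target. There are 200 camera calls.

## Working session

There is one attempt and no reset: what is moved stays moved. The work goes in short steps, Python scripts to look and compute and a tool call to move; the robot and the scene stay as the last step left them, time stands still between calls to the robot, and variables do not carry over. Pictures are saved under pics/ and viewed, at most 10 in all, crops included, and the job is handed in when it is done.

Besides the shell and the picture viewer there is one more tool, called after "Call:" in YAML: its name, and indented under it one key for each argument. drive_tool: Moves the arm, as the interface text tells. Its arguments: {"type":"object","properties":{"plan":{"type":"array","items":{"type":"array","items":{"type":"number"}}},"force":{"type":"number"}},"required":["plan"]}

```bash
ls; mkdir -p pics; cat > h.py <<'E'
from cell import *
import numpy as np, cv2
def save(f,n): cv2.imwrite(f'pics/{n}.png',f['image'][:,:,::-1])
def foc(f): return 240/np.tan(np.radians(f['vertical_fov'])/2)
def pts(f):
    F=foc(f); z=f['range_z']; v,u=np.mgrid[0:480,0:640]
    P=np.stack([(u-f['cx'])*z/F,-(v-f['cy'])*z/F,-z,np.ones_like(z)],-1)
    W=P@np.linalg.inv(f['world_to_cam']).T
    W=W[...,:3]; W[z==0]=np.nan; return W
E
python3 - <<'E'
from h import *
s=sense(); print(s)
for n in ['scene','top']:
    f=grab_frame(n); save(f,n); np.savez(f'{n}.npz',**f); print(n,[ (k,v) for k,v in f.items() if k not in('image','range_z')])
E
```

```text
pics
{'clock': 0.0, 'joint_positions': array([-1.38157681e+00,  3.00474051e-01,  1.52155675e+00, -1.46694977e-05,
        1.32072540e+00, -6.65908388e-02]), 'qd': array([ 0.00114286,  0.00033256, -0.00038795, -0.00144285,  0.00016542,
        0.00025371]), 'effort': array([ 1.61788084e-03, -5.31808913e+01, -3.52738202e+01,  7.08793220e-02,
        2.43961177e-02, -9.20255206e-05]), 'tool_pos': array([ 139.11548961, -531.84662794,  204.89501282]), 'tool_rot': array([-3.11477812e+00, -4.00588879e-01,  1.34224935e-04]), 'wrist_force': array([ 0.51570769, -0.17615054,  0.12084123]), 'torque': array([ 0.01497927,  0.01968462, -0.03730389]), 'finger_force': 0.0, 'width': 1.000814903316142}
scene [('vertical_fov', 56.82029332231289), ('cx', 321.9670119515897), ('cy', 238.11587820508328), ('world_to_cam', array([[-6.80499562e-01, -7.32740901e-01,  3.33422856e-03,
         4.42509006e+02],
       [ 3.82372136e-01, -3.51221634e-01,  8.54654851e-01,
        -2.55485590e+02],
       [-6.25069512e-01,  5.82867168e-01,  5.19185871e-01,
        -5.74820656e+02],
       [ 0.00000000e+00,  0.00000000e+00,  0.00000000e+00,
         1.00000000e+00]]))]
top [('vertical_fov', 45.986191830044355), ('cx', 315.0019504153352), ('cy', 235.6605486798964), ('world_to_cam', array([[-1.85419339e-02, -9.99763775e-01, -1.13398021e-02,
         6.32672967e+01],
       [ 9.82715770e-01, -2.03128069e-02,  1.84003004e-01,
        -5.69111979e+02],
       [-1.84189881e-01, -7.73203083e-03,  9.82860267e-01,
        -1.31956600e+03],
       [ 0.00000000e+00,  0.00000000e+00,  0.00000000e+00,
         1.00000000e+00]]))]
```

View pics/scene.png

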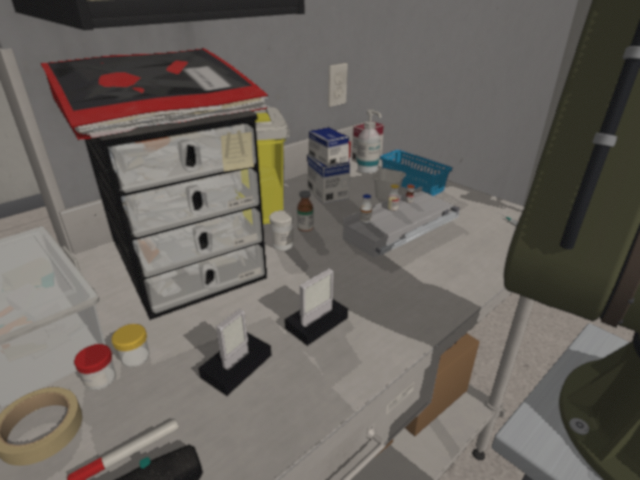

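View pics/top.png

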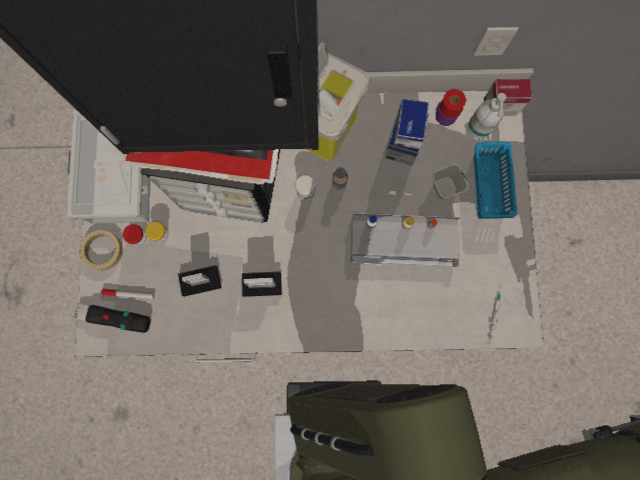

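The scene view shows two stands, at (235,360) and (317,315), with the shelf at (415,225). In the top view the holders are at (199,280) and (261,283), and the shelf spans (352–460, 213–265). Next I'll measure all of these in 3D.

```bash
python3 - <<'E'
from h import *
C={}
for n in ['scene','top']:
    f=dict(np.load(f'{n}.npz')); W=pts(f); C[n]=(f['image'],W)
    im=f['image'].astype(int)
    dark=im.max(-1)<60
    boxes={'top':[(175,260,225,300),(238,265,285,300)],'scene':[(195,310,272,392),(282,265,350,343)]}[n]
    for b in boxes:
        m=np.zeros(dark.shape,bool); m[b[1]:b[3],b[0]:b[2]]=1
        P=W[m&(W[...,2]>45)]; P=P[P[:,2]<100]
        print(n,b,'holder n',len(P),'zmax',np.percentile(P[:,2],[50,98]))
        r=cv2.minAreaRect(P[:,:2].astype(np.float32)); print('  upright rect',r)
        B=W[m&dark&(W[...,2]>8)&(W[...,2]<45)]
        print('  block rect',cv2.minAreaRect(B[:,:2].astype(np.float32)),'z',np.percentile(B[:,2],[5,50,95]))
im,W=C['top']
m=np.zeros(W.shape[:2],bool); m[195:285,335:480]=1
for lo,hi in [(37,47),(28,37),(15,27)]:
    P=W[m&(W[...,2]>lo)&(W[...,2]<hi)]
    print('shelf',lo,len(P),cv2.minAreaRect(P[:,:2].astype(np.float32)),np.percentile(P,[1,99],axis=0).round(1).tolist())
P=W[m&(W[...,2]>60)]
print('vials',P.round(0).tolist()[::6])
for v in range(240,272,1): print(v, W[v,[345,352,358,370,385,400,430,455]].round(0)[:,[0,2]].tolist())
E
```

```text
scene (195, 310, 272, 392) holder n 883 zmax [75.00940909 96.46838824]
  upright rect ((472.5857849121094, 341.7716369628906), (12.403656005859375, 47.0642204284668), 9.984647750854492)
  block rect ((472.65142822265625, 341.8489990234375), (58.461734771728516, 97.08399200439453), 11.624289512634277) z [10.24092299 21.20748632 22.9631762 ]
scene (282, 265, 350, 343) holder n 933 zmax [74.22723294 96.22437329]
  upright rect ((462.3037109375, 188.41903686523438), (12.617307662963867, 68.1527328491211), 2.257119655609131)
  block rect ((461.37957763671875, 189.28872680664062), (56.961666107177734, 97.9312515258789), 2.167015790939331) z [10.11220213 21.01646956 22.82396695]
top (175, 260, 225, 300) holder n 132 zmax [93.50946064 98.97219329]
  upright rect ((471.79522705078125, 337.8785400390625), (11.071061134338379, 46.46810531616211), 11.835569381713867)
  block rect ((471.4579772949219, 337.6813659667969), (56.884376525878906, 96.67147827148438), 11.669793128967285) z [17.48595826 22.67856715 27.0972115 ]
top (238, 265, 285, 300) holder n 159 zmax [95.49263622 99.63591795]
  uprigh
[... 5187 characters left out ...]
, [501.0, 4.0], [501.0, 2.0], [500.0, 1.0], [500.0, -3.0], [499.0, -4.0], [497.0, 3.0], [493.0, 28.0]]
267 [[499.0, 0.0], [498.0, 5.0], [498.0, 3.0], [498.0, -4.0], [497.0, -1.0], [497.0, -1.0], [495.0, 2.0], [493.0, 2.0]]
268 [[496.0, 5.0], [497.0, -2.0], [496.0, 2.0], [495.0, 1.0], [494.0, 2.0], [493.0, 7.0], [493.0, -2.0], [491.0, 2.0]]
269 [[494.0, 3.0], [493.0, 3.0], [494.0, -0.0], [493.0, 3.0], [493.0, -5.0], [491.0, 0.0], [490.0, 0.0], [488.0, 4.0]]
270 [[492.0, -2.0], [491.0, 4.0], [491.0, 1.0], [491.0, -2.0], [489.0, 5.0], [488.0, 7.0], [487.0, 6.0], [485.0, 6.0]]
271 [[489.0, -2.0], [489.0, -0.0], [489.0, -2.0], [488.0, 3.0], [486.0, 6.0], [486.0, 6.0], [485.0, -2.0], [484.0, 0.0]]
```

Call:
drive_tool:
  plan:
    - [0, 0, 0, 0.128, 1]
    - [0, 0, 0, 0.128, 1]
    - [0.75, -0.96, 0, 0, 1]
    - [0.75, -0.96, 0, 0, 1]
    - [0.75, -0.96, 0, 0, 1]
    - [0.75, -0.96, 0, 0, 1]
    - [0.75, -0.96, 0, 0, 1]
    - [0.75, -0.96, 0, 0, 1]
    - [0.75, -0.96, 0, 0, 1]
    - [0.75, -0.96, 0, 0, 1]
    - [0.75, -0.96, 0, 0, 1]
    - [0.75, -0.96, 0, 0, 1]
    - [0.75, -0.96, 0, 0, 1]
    - [0.75, -0.96, 0, 0, 1]
    - [0.75, -0.96, 0, 0, 1]
    - [0.75, -0.96, 0, 0, 1]
    - [0, 0, 0, 0, 1]

```text
clock: 2.22
tool_pos: [402.2, -195.0, 205.2]
tool_rot: [-3.141, -0.003, 0.001]
wrist_force: [-0.8, -0.2, -0.8]
width: 1.0
finger_force: 0.0
```

```bash
python3 - <<'E'
from h import *
f=grab_frame('wrist'); save(f,'w1'); np.savez('w1.npz',**f); s=sense(); print(s['tool_pos'],s['tool_rot'],s['joint_positions'])
print(np.linalg.inv(f['world_to_cam']).round(3), foc(f))
E
```

```text
[ 401.75940577 -195.78556743  205.21253332] [-3.14139052e+00 -2.18929426e-03  8.48416617e-04] [-5.35374711e-01  6.84797944e-02  1.79568108e+00 -1.07440280e-04
  1.27799896e+00  1.03405882e+00]
[[ 2.00000e-03  9.62000e-01  2.73000e-01  4.82510e+02]
 [-1.00000e+00  2.00000e-03 -0.00000e+00 -1.95565e+02]
 [-1.00000e-03 -2.73000e-01  9.62000e-01  3.85108e+02]
 [ 0.00000e+00  0.00000e+00  0.00000e+00  1.00000e+00]] 331.68770404012184
```

View pics/w1.png

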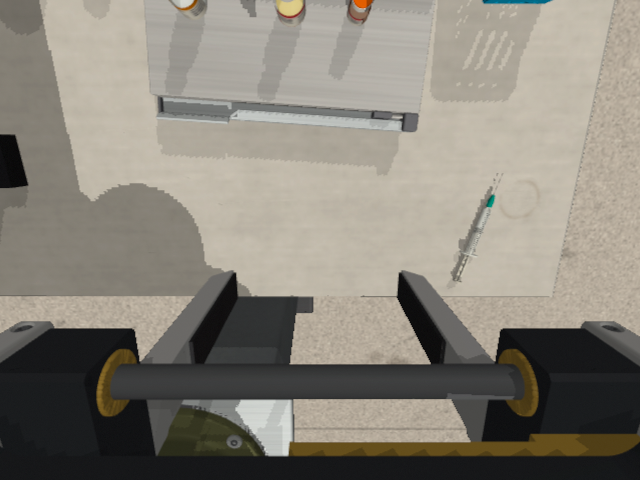

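The wrist view shows the shelf front edge running from (157,95) to (418,112), with the open channel entry at x≈160–232 and the lip from 232 to 400. The end stop and end block are at (375–418, 115–125). I'll view an enlarged crop.

```bash
python3 - <<'E'
from h import *
f=dict(np.load('w1.npz')); im=f['image']
c=im[75:140,140:440]; 
a=cv2.resize(c[:,:160],(800,325),interpolation=cv2.INTER_NEAREST);b=cv2.resize(c[:,140:],(800,325),interpolation=cv2.INTER_NEAREST)
cv2.imwrite('pics/w1c.png',cv2.resize(np.vstack([a,b]),(780,600))[:,:,::-1])
g=cv2.cvtColor(im,cv2.COLOR_RGB2GRAY).astype(int)
for u in (175,210,260,300,340,370,): print(u,g[84:130,u].tolist())
for v in (40,60,80,90,104): print(v,g[v,140:170].tolist(), g[v,410:440].tolist())
W=pts(f)
for u in (175,210,300,370): print(u,W[90:126:2,u][:,[0,2]].round(0).tolist())
E
```

```text
175 [150, 150, 150, 151, 152, 154, 154, 154, 153, 153, 157, 162, 128, 127, 150, 170, 174, 172, 130, 115, 115, 114, 113, 114, 112, 111, 114, 114, 106, 112, 109, 106, 131, 138, 177, 190, 169, 168, 169, 169, 169, 169, 170, 169, 169, 169]
210 [167, 165, 165, 164, 166, 167, 170, 172, 173, 170, 169, 170, 173, 169, 147, 133, 140, 164, 169, 170, 129, 114, 117, 116, 114, 115, 113, 111, 115, 116, 116, 110, 120, 133, 136, 138, 160, 192, 180, 168, 167, 167, 168, 168, 167, 166]
260 [149, 149, 150, 151, 151, 148, 149, 150, 152, 154, 158, 159, 157, 155, 155, 171, 178, 170, 136, 110, 105, 114, 117, 116, 115, 115, 111, 164, 174, 190, 197, 197, 196, 195, 198, 195, 197, 155, 162, 167, 167, 166, 165, 165, 164, 163]
300 [174, 171, 169, 169, 168, 169, 170, 169, 167, 169, 169, 170, 174, 177, 179, 177, 173, 173, 176, 178, 167, 141, 90, 106, 119, 120, 118, 114, 117, 111, 167, 174, 179, 190, 192, 190, 190, 197, 195, 189, 160, 162, 166, 165, 166, 165]
340 [177, 175, 176, 176, 174, 172, 171, 170, 169, 171, 171, 171, 171, 172, 172, 174, 178, 179, 177, 176, 175, 177, 177, 165, 140, 88, 113, 123, 121, 119, 117, 11
[... 2223 characters left out ...]
, [519.0, 21.0], [518.0, 20.0], [516.0, 21.0], [514.0, 20.0], [512.0, 21.0], [509.0, 28.0], [507.0, 31.0], [505.0, 33.0], [503.0, 32.0], [503.0, 0.0]]
300 [[531.0, 43.0], [530.0, 44.0], [528.0, 42.0], [526.0, 43.0], [524.0, 43.0], [523.0, 43.0], [521.0, 42.0], [519.0, 41.0], [519.0, 27.0], [518.0, 20.0], [516.0, 20.0], [514.0, 22.0], [511.0, 34.0], [509.0, 34.0], [507.0, 36.0], [505.0, 34.0], [503.0, 34.0], [502.0, 20.0]]
370 [[532.0, 43.0], [530.0, 45.0], [528.0, 43.0], [526.0, 42.0], [525.0, 41.0], [523.0, 42.0], [521.0, 44.0], [519.0, 42.0], [517.0, 42.0], [516.0, 42.0], [514.0, 36.0], [514.0, 21.0], [512.0, 21.0], [510.0, 21.0], [507.0, 35.0], [505.0, 34.0], [503.0, 34.0], [501.0, 34.0]]
```

View pics/w1c.png

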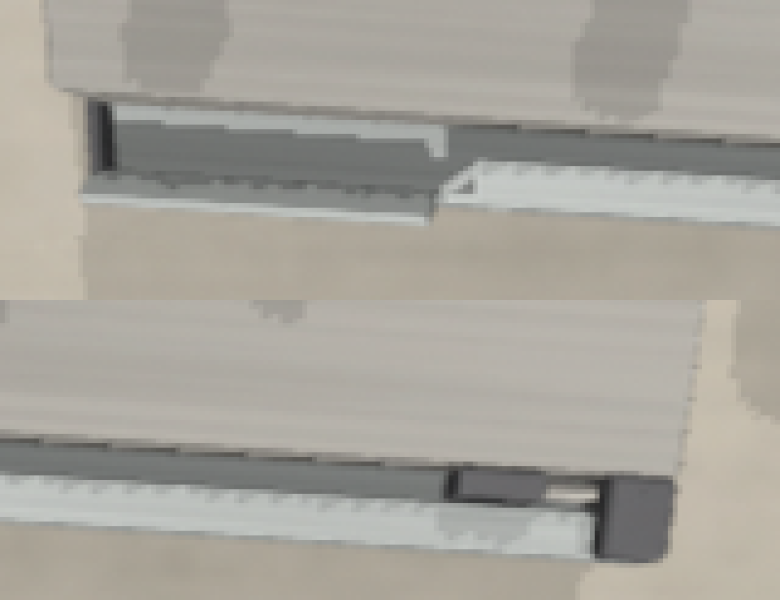

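```bash
cat >> h.py <<'E'
def ray(f,u,v,z):
    T=np.linalg.inv(f['world_to_cam']);u=np.asarray(u,float);v=np.asarray(v,float);F=foc(f)
    d=np.stack([(u-f['cx'])/F,-(v-f['cy'])/F,-np.ones_like(u)],-1)@T[:3,:3].T
    o=T[:3,3]; return o+d*((z-o[2])/d[...,2])[...,None]
E
python3 - <<'E'
from h import *
f=dict(np.load('w1.npz'))
e=ray(f,[175,210,260,300,340,370],[95.7,98,101.8,105,108.3,110.5],42)
L=ray(f,[147,148,149.8,150],[40,60,80,90],42);R=ray(f,[429,426,423,422,419.5],[40,60,80,90,104],42)
p=np.polyfit(e[:,1],e[:,0],1); print('edge',p, e.round(1).tolist())
a=np.arctan(-p[0]); print('yaw deg',np.degrees(a)); print(L.round(1).tolist(),R.round(1).tolist())
ax=np.array([np.cos(a),np.sin(a)]);ay=np.array([-np.sin(a),np.cos(a)])
yl=L[:,:2]@ay; yr=R[:,:2]@ay; print(yl,yr, yl.mean()-yr.mean())
xe=(e[:,:2]@ax).mean(); ym=(yl.mean()+yr.mean())/2
for n,x,y in [('origin',0,0),('entry',-43.7,92),('lip',-43.7,55),('home',-43.7,-71)]: print(n,((xe+40+x)*ax+(ym+y)*ay).round(1))
E
```

```text
edge [7.03104662e-02 5.30789254e+02] [[526.4, -59.1, 42.0], [524.4, -92.5, 42.0], [521.1, -140.4, 42.0], [518.3, -178.9, 42.0], [515.4, -217.6, 42.0], [513.4, -246.7, 42.0]]
yaw deg -4.021874220815976
[[573.9, -38.8, 42.0], [557.3, -37.4, 42.0], [540.2, -36.8, 42.0], [531.4, -35.8, 42.0]] [[574.3, -298.2, 42.0], [557.7, -296.9, 42.0], [540.6, -295.7, 42.0], [531.8, -295.5, 42.0], [519.4, -294.2, 42.0]]
[1.54147058 1.73734294 1.18270829 1.56596337] [-257.15893466 -257.08448134 -257.00778125 -257.44444641 -257.00883139] 258.64776630340447
origin [ 559.1 -167.4]
entry [522.  -72.6]
lip [ 519.4 -109.5]
home [ 510.5 -235.2]
```

Call:
drive_tool:
  plan:
    - [0, -1, 0, 0, 1]
    - [0, -1, 0, 0, 1]
    - [0, -1, 0, 0, 1]
    - [0, -1, 0, 0, 1]
    - [0, -1, 0, 0, 1]
    - [0, -1, 0, 0, 1]
    - [0, -1, 0, 0, 1]
    - [0, -1, 0, 0, 1]
    - [0, -1, 0, 0, 1]
    - [0, -1, 0, 0, 1]
    - [0, -1, 0, 0, 1]
    - [0, -1, 0, 0, 1]
    - [0, -1, 0, 0, 1]
    - [0, -1, 0, 0, 1]
    - [0, -1, 0, 0, 1]
    - [0, -1, 0, 0, 1]
    - [0, -1, 0, 0, 1]
    - [0, -1, 0, 0, 1]
    - [0, -1, 0, -0.1, 1]
    - [0, -1, 0, -0.1, 1]

```text
clock: 4.78
tool_pos: [399.8, 303.6, 205.3]
tool_rot: [3.125, 0.317, -0.0]
wrist_force: [0.2, 0.4, 0.3]
width: 0.998
finger_force: 0.0
```

```bash
python3 - <<'E'
from h import *
f=grab_frame('wrist'); save(f,'w2'); np.savez('w2.npz',**f); s=sense(); print(s['tool_pos'],s['tool_rot'],s['joint_positions'])
E
```

```text
[399.36840854 305.55510028 205.20788681] [-3.12427297e+00 -3.26183541e-01  5.37619275e-04] [5.79996223e-01 1.95041466e-01 1.65226565e+00 4.75776114e-04
 1.29443471e+00 1.94261039e+00]
```

View pics/w2.png

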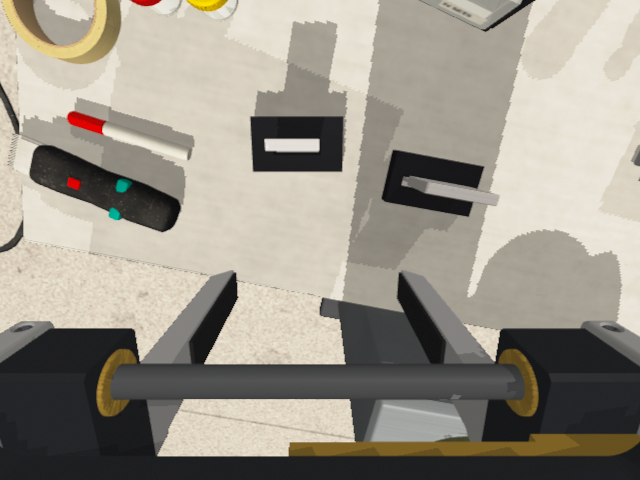

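The narrow holder stands at (292,145) in its block, well aligned with the tool, and the wide one is at (450,188). I'll measure the narrow one's top.

```bash
python3 - <<'E'
from h import *
f=dict(np.load('w2.npz')); g=f['image'].min(-1); W=pts(f)
m=np.zeros_like(g); m[125:165,256:338]=1
h=((g>90)&(m>0)); P=W[h]; P=P[np.isfinite(P[:,2])]; zt=np.percentile(P[:,2],[5,50,95]); print(h.sum(),zt)
c=cv2.findContours(h.astype(np.uint8),0,2)[0]; c=max(c,key=cv2.contourArea); 
for zz in (94,96,98):
    q=ray(f,c[:,0,0],c[:,0,1],zz)[:,:2]; print(zz,cv2.minAreaRect(q.astype(np.float32)))
ys,xs=np.where(h); print(xs.min(),xs.max(),ys.min(),ys.max())
for v in range(132,160,2): print(v,g[v,258:336:6].tolist())
B=W[100:180,245:350].reshape(-1,3); B=B[(B[:,2]>10)&(B[:,2]<30)]; print('block z',np.percentile(B[:,2],[5,50,95]))
b=((f['image'].max(-1)<60)); b[:110]=0;b[178:]=0;b[:,:245]=0;b[:,350:]=0
c=max(cv2.findContours(b.astype(np.uint8),0,2)[0],key=cv2.contourArea)
print('block',cv2.minAreaRect(ray(f,c[:,0,0],c[:,0,1],22)[:,:2].astype(np.float32)))
s=sense(); r=s['tool_rot']; print('yaw',2*np.arctan2(r[1],r[0])%(2*np.pi))
E
```

```text
755 [16.30983692 96.53193934 97.81497186]
94 ((473.3428649902344, 339.94189453125), (10.578346252441406, 46.58267593383789), 11.543951034545898)
96 ((473.3775329589844, 339.79791259765625), (10.505699157714844, 46.262779235839844), 11.543936729431152)
98 ((473.41217041015625, 339.6539611816406), (10.433053016662598, 45.94285583496094), 11.543924331665039)
264 319 138 151
132 [33, 34, 32, 32, 25, 25, 25, 25, 24, 23, 24, 33, 35]
134 [32, 32, 32, 34, 24, 24, 22, 24, 24, 25, 25, 33, 34]
136 [32, 32, 33, 28, 23, 25, 24, 24, 25, 25, 24, 33, 33]
138 [32, 55, 93, 92, 91, 90, 91, 91, 91, 91, 74, 33, 33]
140 [32, 154, 215, 216, 215, 216, 215, 214, 214, 214, 201, 33, 33]
142 [31, 127, 217, 216, 217, 218, 218, 217, 217, 217, 203, 32, 33]
144 [32, 113, 218, 218, 217, 216, 217, 217, 218, 217, 211, 32, 32]
146 [31, 115, 216, 216, 216, 216, 216, 216, 215, 216, 218, 32, 34]
148 [31, 82, 218, 219, 217, 218, 218, 218, 218, 218, 218, 32, 33]
150 [31, 46, 186, 194, 205, 205, 205, 204, 204, 204, 177, 32, 33]
152 [32, 31, 30, 46, 73, 72, 72, 73, 73, 73, 58, 33, 32]
154 [31, 31, 31, 21, 22, 21, 22, 22, 22, 22, 22, 32, 34]
156 [31, 32, 31, 31, 32, 32, 32, 32, 32, 30, 32, 32, 31]
158 [32, 31, 31, 31, 32, 32, 32, 31, 32, 31, 31, 31, 31]
block z [21.00544693 22.63196717 23.92066863]
block ((473.69500732421875, 339.7207946777344), (53.72755432128906, 94.74693298339844), 11.543404579162598)
yaw 0.20805230645650763
```

Call:
drive_tool:
  plan:
    - [0.8, -0.18, 0.2, 0.004, 1]
    - [0.8, -0.19, 0.4, 0, 1]
    - [0.8, -0.18, 0.6, 0, 0.9]
    - [0.78, -0.19, 0.6, 0, 0.85]
    - [0, 0, 0.8, 0, 0.85]
    - [0, 0, 0.9, 0, 0.8]
    - [0, 0, 0.9, 0, 0.8]
    - [0, 0, 0.9, 0, 0.8]
    - [0, 0, 0.7, 0, 0.8]
    - [0, 0, 0.48, 0, 0.8]
    - [0, 0, 0, 0, 0.8]
  force: 40

```text
clock: 6.2
tool_pos: [473.6, 337.0, 42.9]
tool_rot: [3.126, 0.306, -0.002]
wrist_force: [-0.5, -0.4, -0.6]
width: 0.8
finger_force: 0.0
```

```bash
python3 - <<'E'
from h import *
f=grab_frame('wrist'); save(f,'w3'); np.savez('w3.npz',**f); s=sense(); print(s['tool_pos'],s['tool_rot'],s['width'],s['wrist_force'])
E
```

```text
[473.83655702 337.32665309  43.60572365] [3.12657719e+00 3.06779003e-01 2.63896707e-05] 0.7994241274869501 [ 0.08311469  0.88030564 -0.33932876]
```

View pics/w3.png

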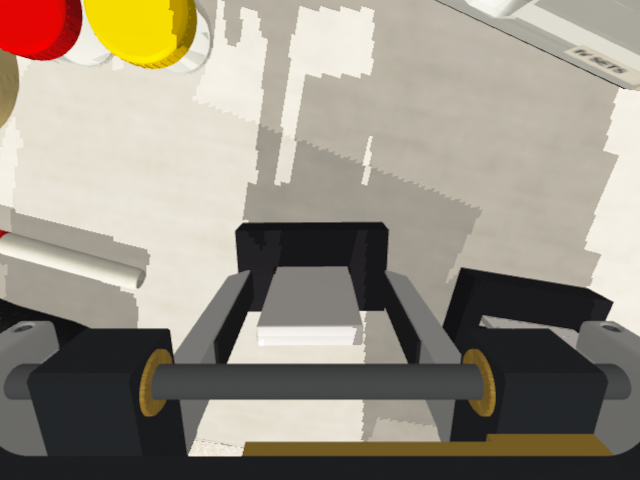

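The holder is centred fore and aft between the fingers at (309,330), about 2.5 mm to one side. I'll correct that and close.

Call:
drive_tool:
  plan:
    - [0, -0.1, 0, -0.006, 0.75]
    - [0, 0, 0, 0, 0.6]
    - [0, 0, 0, 0, 0.5]
    - [0, 0, 0, 0, 0.4]
    - [0, 0, 0, 0, 0.3]
    - [0, 0, 0, 0, 0.3]
    - [0, 0, 0, 0, 0.3]
  force: 45

```text
clock: 7.12
tool_pos: [473.3, 339.9, 43.6]
tool_rot: [-3.125, -0.316, -0.0]
wrist_force: [-0.6, -1.0, 2.6]
width: 0.483
finger_force: 45.0
```

Call:
drive_tool:
  plan:
    - [0, 0, -0.2, 0, 0.3]
    - [0, 0, -0.5, 0, 0.3]
    - [0, 0, -0.8, 0, 0.3]
    - [0, 0, -1, 0, 0.3]
    - [0, 0, -1, 0, 0.3]
    - [0, 0, -0.9, 0.09, 0.3]
    - [0, 0, 0, 0.09, 0.3]
    - [0, 0, 0, 0.092, 0.3]

```text
clock: 8.12
tool_pos: [473.3, 339.9, 154.6]
tool_rot: [-3.139, 0.115, -0.002]
wrist_force: [0.1, -0.3, -0.3]
width: 0.49
finger_force: 45.0
```

Call:
drive_tool:
  plan:
    - [0.18, 0.5, 0, 0, 0.3]
    - [0.18, 0.96, 0, 0, 0.3]
    - [0.18, 0.96, 0, 0, 0.3]
    - [0.18, 0.96, 0, 0, 0.3]
    - [0.18, 0.96, 0, 0, 0.3]
    - [0.18, 0.96, 0, 0, 0.3]
    - [0.18, 0.96, 0, 0, 0.3]
    - [0.18, 0.96, 0, 0, 0.3]
    - [0.18, 0.96, 0, 0, 0.3]
    - [0.18, 0.96, 0, 0, 0.3]
    - [0.18, 0.96, 0, 0, 0.3]
    - [0.18, 0.96, 0, 0, 0.3]
    - [0.18, 0.96, 0, 0, 0.3]
    - [0.18, 0.96, 0, 0, 0.3]
    - [0.18, 0.96, 0.5, 0, 0.3]
    - [0.18, 0.96, 0.5, 0, 0.3]
    - [0.18, 0.96, 0.4, 0, 0.3]
    - [0, 0.46, 0.4, 0, 0.3]
    - [0, 0, 0, 0, 0.3]

```text
clock: 10.5
tool_pos: [520.3, -72.9, 108.0]
tool_rot: [-3.139, 0.11, 0.002]
wrist_force: [0.8, -0.3, -0.6]
width: 0.486
finger_force: 45.0
```

```bash
python3 - <<'E'
from h import *
s=sense(); print(s['tool_pos'],2*np.arctan2(s['tool_rot'][1],s['tool_rot'][0]),s['tool_rot'],s['width'],s['wrist_force'])
f=grab_frame('wrist'); np.savez('w4.npz',**f); g=grab_frame('scene'); np.savez('s4.npz',**g); 
a=cv2.resize(f['image'][150:400,180:500],(640,500))
b=cv2.resize(g['image'][130:290,330:480],(469,500),interpolation=cv2.INTER_CUBIC)
cv2.imwrite('pics/w4.png',cv2.resize(np.hstack([a,b]),(800,361))[:,:,::-1])
E
```

```text
[520.28855695 -72.94345327 107.96172713] 6.212831385396654 [-3.13940407e+00  1.10480268e-01  1.85966872e-03] 0.48596655560253116 [ 0.8258436  -0.25242275 -0.62187797]
```

View pics/w4.png

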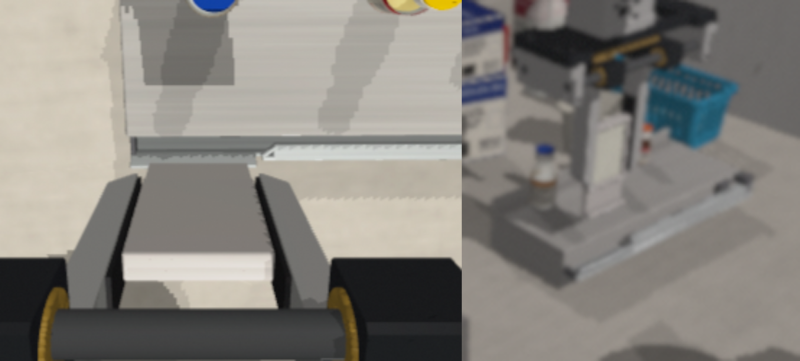

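Left panel: the wrist view shows the plate held square, above and in front of the deck edge. Right panel: the scene view shows the card facing forward above the channel's left end. I'll compare holder and channel within the same wrist frame.

```bash
python3 - <<'E'
from h import *
f=dict(np.load('w4.npz')); g=cv2.cvtColor(f['image'],cv2.COLOR_RGB2GRAY).astype(int)
# crop scale: wrist crop 320x250 -> ~462x361 shown
for u in (285,300,320,340,355): print(u,'deck..foot',list(enumerate(g[235:275,u].tolist(),235)) if u==320 else g[235:275,u].tolist(),'top',g[318:352,u].tolist())
for u in (275,300,400,450): print(u,g[236:266,u].tolist())
for v in (268,275,322,328,338): print(v,list(zip(range(258,292),g[v,258:292].tolist()))[::1] if v==268 else g[v,258:292].tolist(),g[v,345:385].tolist())
W=pts(f); print(W[255:345:8,320].round(1).tolist())
E
```

```text
285 deck..foot [180, 181, 182, 186, 186, 185, 182, 183, 184, 159, 128, 121, 121, 119, 119, 121, 123, 121, 105, 95, 103, 112, 117, 131, 145, 148, 147, 144, 127, 123, 123, 123, 123, 123, 123, 123, 123, 123, 123, 123] top [123, 123, 123, 123, 123, 122, 137, 162, 191, 211, 216, 217, 218, 219, 220, 220, 221, 216, 215, 215, 217, 218, 220, 220, 221, 220, 165, 125, 119, 118, 118, 117, 117, 117]
300 deck..foot [162, 164, 165, 166, 166, 164, 164, 166, 171, 144, 124, 121, 120, 118, 118, 122, 122, 121, 101, 93, 105, 114, 116, 143, 149, 148, 148, 145, 128, 122, 123, 123, 124, 123, 123, 123, 123, 123, 122, 123] top [123, 123, 123, 123, 123, 123, 138, 163, 190, 210, 215, 217, 219, 220, 220, 222, 222, 217, 215, 217, 218, 220, 221, 221, 222, 222, 196, 182, 178, 178, 178, 178, 178, 179]
320 deck..foot [(235, 181), (236, 181), (237, 185), (238, 185), (239, 183), (240, 182), (241, 182), (242, 184), (243, 184), (244, 149), (245, 125), (246, 120), (247, 119), (248, 117), (249, 118), (250, 122), (251, 123), (252, 122), (253, 101), (254, 94), (255, 108), (256, 115), (257, 116), (258, 116), (259, 141), (260,
[... 3376 characters left out ...]
109, 66, 14, 15, 16, 19, 22, 20, 43, 81, 106, 114, 115, 115, 115, 115]
338 [17, 16, 18, 18, 17, 17, 34, 137, 201, 221, 220, 215, 216, 216, 216, 215, 216, 216, 216, 216, 216, 216, 216, 216, 216, 217, 217, 217, 216, 217, 217, 217, 217, 218] [220, 219, 220, 218, 218, 220, 220, 220, 220, 220, 220, 220, 219, 220, 220, 220, 220, 219, 210, 199, 199, 199, 199, 166, 89, 25, 14, 17, 13, 15, 16, 17, 18, 22, 22, 38, 70, 101, 115, 115]
[[511.2, -75.3, 26.5], [522.8, -75.7, 77.2], [522.8, -75.5, 91.6], [525.5, -75.6, 110.9], [525.8, -75.5, 122.7], [525.7, -75.4, 132.2], [525.6, -75.3, 140.9], [525.7, -75.3, 149.0], [525.4, -75.2, 155.8], [525.5, -75.1, 162.7], [520.9, -74.8, 161.5], [516.7, -74.6, 161.0]]
```

```bash
python3 - <<'E'
from h import *
f=dict(np.load('w4.npz'))
e=ray(f,[300,320,400,450],[244,244,243.7,243.3],42); p=np.polyfit(e[:,1],e[:,0],1); print(e.round(1).tolist(),'yaw',np.arctan(-p[0]))
t=ray(f,[265.3,368.5],[325.5,325.5],161.5); print('top rear edge',t.round(1).tolist(),t.mean(0))
b=ray(f,[320,320,320],[343.5,325.5,263],161.5); print(b.round(1).tolist())
for z in (74,75,76): print('foot',z,ray(f,[320.],[262.7],z).round(1))
a=p[0]; xe=np.polyval(p,t.mean(0)[1]); print('deck edge x at holder y',xe)
E
```

```text
[[526.5, -60.7, 42.0], [525.4, -76.1, 42.0], [521.3, -137.9, 42.0], [518.9, -176.6, 42.0]] yaw -0.06593318883969379
top rear edge [[527.2, -51.8, 161.5], [524.0, -95.9, 161.5]] [525.60820116 -73.82867368 161.5       ]
[[516.7, -74.6, 161.5], [525.5, -75.2, 161.5], [553.9, -77.1, 161.5]]
foot 74 [[521.9 -75.6  74. ]]
foot 75 [[522.2 -75.6  75. ]]
foot 76 [[522.6 -75.7  76. ]]
deck edge x at holder y 525.6211598505457
```

Call:
drive_tool:
  plan:
    - [0.05, 0, 0.4, 0, 0.3]
    - [0, 0, 0.5, 0, 0.3]
    - [0, 0, 0.4, 0, 0.3]
    - [0, 0, 0.3, 0, 0.3]
    - [0, 0, 0.25, 0, 0.3]
    - [0, 0, 0.15, 0, 0.3]
    - [0, 0, 0.1, 0, 0.3]
    - [0, 0, 0, 0, 0.3]
    - [0, 0, 0, 0, 0.3]

```text
clock: 11.72
tool_pos: [522.2, -72.6, 56.1]
tool_rot: [3.14, -0.11, 0.0]
wrist_force: [0.4, 0.2, -0.9]
width: 0.489
finger_force: 45.0
```

```bash
python3 - <<'E'
from h import *
s=sense(); print(s['tool_pos'],2*np.arctan2(s['tool_rot'][1],s['tool_rot'][0])-2*np.pi,s['width'],s['wrist_force'])
f=grab_frame('wrist'); np.savez('w5.npz',**f)
W=pts(f); P=W[200:345:6,320].round(1); print(P.tolist())
a=cv2.resize(f['image'][150:400,180:500],(640,500)); cv2.imwrite('pics/w5.png',a[:,:,::-1])
E
```

```text
[522.21269478 -72.60630205  56.14671872] -6.353351524084236 0.4886095512848323 [ 0.43949016  0.1691827  -0.88797947]
[[570.3, -78.3, 42.3], [566.9, -78.0, 43.2], [563.2, -77.8, 42.4], [559.9, -77.6, 44.0], [555.7, -77.3, 41.5], [551.6, -77.0, 40.2], [548.3, -76.8, 42.0], [544.9, -76.5, 43.4], [541.0, -76.3, 43.0], [536.7, -76.0, 41.5], [533.0, -75.7, 42.4], [529.3, -75.5, 42.9], [524.6, -75.2, 41.1], [527.7, -75.2, 58.3], [527.4, -75.2, 66.2], [527.9, -75.1, 75.1], [528.3, -75.1, 83.0], [527.4, -75.0, 87.7], [527.8, -74.9, 94.7], [527.6, -74.9, 100.1], [527.4, -74.8, 105.1], [526.9, -74.8, 109.2], [523.7, -74.5, 108.8], [521.3, -74.4, 109.7], [446.6, -70.2, 1.5]]
```

View pics/w5.png

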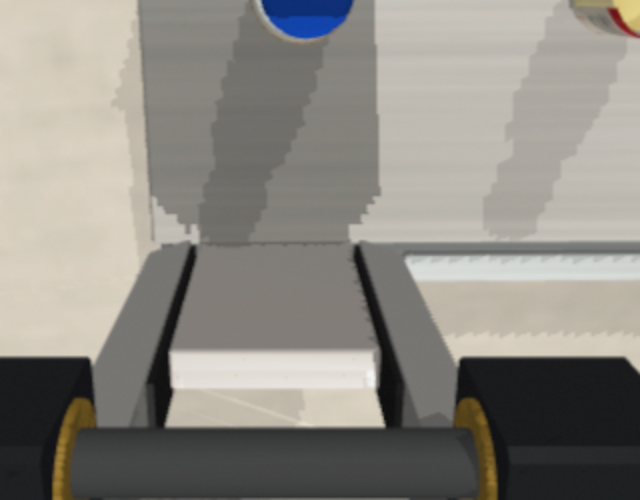

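The foot is in the channel, with the plate's rear face parallel to the deck edge at (275,243) and no contact force. I'll lower it to the floor gently.

Call:
drive_tool:
  plan:
    - [-0.02, 0, 0.04, 0, 0.3]
    - [0, 0, 0.03, 0, 0.3]
    - [0, 0, 0.02, 0, 0.3]
    - [0, 0, 0, 0, 0.3]

```text
clock: 12.28
tool_pos: [521.6, -72.6, 53.6]
tool_rot: [-3.14, 0.11, 0.0]
wrist_force: [0.3, -0.3, -1.0]
width: 0.486
finger_force: 45.0
```

Call:
drive_tool:
  plan:
    - [0, 0.1, 0, 0, 0.3]
    - [0, 0.2, 0, 0, 0.3]
    - [0, 0.25, 0, 0, 0.3]
    - [0, 0.25, 0, 0, 0.3]
    - [0, 0.25, 0, 0, 0.3]
    - [0, 0.25, 0, 0, 0.3]
    - [0, 0.25, 0, 0, 0.3]
    - [0, 0.25, 0, 0, 0.3]
    - [0, 0.2, 0, 0, 0.3]
    - [0, 0, 0, 0, 0.3]

```text
clock: 13.52
tool_pos: [518.1, -122.7, 53.7]
tool_rot: [-3.14, 0.111, -0.0]
wrist_force: [1.3, -0.1, -0.8]
width: 0.487
finger_force: 45.0
```

```bash
python3 - <<'E'
from h import *
s=sense(); r=s['tool_rot'];print(s['tool_pos'],2*np.arctan2(-r[1],-r[0]) if r[0]<0 else 2*np.arctan2(r[1],r[0]),s['width'],s['wrist_force'],s['torque'])
f=grab_frame('wrist'); np.savez('w6.npz',**f); save(f,'w6')
g=cv2.cvtColor(f['image'],cv2.COLOR_RGB2GRAY).astype(int)
for u in (250,400,430): print(u,g[262:290,u].tolist())
W=pts(f); print(W[276:345:6,320].round(1).tolist())
E
```

```text
[ 518.09029162 -122.72687593   53.69121488] -0.0706148248409223 0.487138675249042 [ 1.30494303 -0.09580243 -0.81608783] [ 0.01799846  0.00596809 -0.01710571]
250 [194, 196, 198, 197, 195, 194, 194, 195, 197, 194, 147, 128, 125, 126, 130, 131, 130, 123, 106, 101, 100, 111, 137, 123, 138, 129, 123, 123]
400 [203, 203, 202, 199, 198, 198, 201, 204, 201, 151, 129, 126, 127, 112, 106, 130, 187, 206, 208, 209, 218, 220, 219, 218, 218, 222, 225, 224]
430 [203, 204, 201, 198, 198, 198, 202, 205, 188, 144, 129, 126, 129, 106, 109, 143, 200, 208, 206, 214, 218, 219, 218, 217, 217, 221, 223, 221]
[[523.4, -125.4, 52.3], [523.5, -125.3, 61.4], [523.8, -125.3, 70.1], [523.3, -125.2, 76.3], [523.4, -125.1, 83.4], [523.2, -125.1, 89.3], [523.7, -125.0, 96.1], [523.6, -125.0, 101.4], [523.9, -125.0, 107.1], [521.1, -124.8, 107.3], [517.9, -124.5, 106.8], [514.9, -124.3, 106.7]]
```

Inside the lip with no resistance (about 1 N). I'll continue sliding.

Call:
drive_tool:
  plan:
    - [0, 0.15, 0, -0.005, 0.3]
    - [0, 0.25, 0, 0, 0.3]
    - [0, 0.3, 0, 0, 0.3]
    - [0, 0.3, 0, 0, 0.3]
    - [0, 0.3, 0, 0, 0.3]
    - [0, 0.3, 0, 0, 0.3]
    - [0, 0.3, 0, 0, 0.3]
    - [0, 0.3, 0, 0, 0.3]
    - [0, 0.3, 0, 0, 0.3]
    - [0, 0.3, 0, 0, 0.3]
    - [0, 0.3, 0, 0, 0.3]
    - [0, 0.3, 0, 0, 0.3]
    - [0, 0.25, 0, 0, 0.3]
    - [0, 0.15, 0, 0, 0.3]
    - [0, 0.1, 0, 0, 0.3]
    - [0, 0, 0, 0, 0.3]

```text
clock: 15.58
tool_pos: [511.8, -219.7, 53.7]
tool_rot: [-3.14, 0.102, 0.0]
wrist_force: [-0.5, 1.0, -1.7]
width: 0.49
finger_force: 45.0
```

Call:
drive_tool:
  plan:
    - [0, 0.1, 0.01, 0, 0.3]
    - [0, 0.1, 0.01, 0, 0.3]
    - [0, 0.1, 0, 0, 0.3]
    - [0, 0.1, 0, 0, 0.3]
    - [0, 0.1, 0, 0, 0.3]
    - [0, 0.08, 0, 0, 0.3]
    - [0, 0, 0, 0, 0.3]

```text
clock: 16.45
tool_pos: [511.2, -233.0, 53.6]
tool_rot: [-3.138, 0.102, -0.001]
wrist_force: [2.0, 11.5, 8.0]
width: 0.488
finger_force: 45.0
```

Call:
drive_tool:
  plan:
    - [0, 0.05, 0, 0, 0.3]
    - [0, 0.05, 0, 0, 0.3]
    - [0, 0, 0, 0, 0.3]
    - [0, 0, 0, 0, 0.3]

```text
clock: 16.95
tool_pos: [511.1, -235.0, 53.6]
tool_rot: [-3.137, 0.102, -0.001]
wrist_force: [0.4, 16.1, 10.1]
width: 0.488
finger_force: 45.0
```

Call:
drive_tool:
  plan:
    - [0, 0.05, 0, 0, 0.3]
    - [0, 0.05, 0, 0, 0.3]
    - [0, 0, 0, 0, 0.3]
    - [0, 0, 0, 0, 0.3]

```text
clock: 17.45
tool_pos: [511.1, -235.5, 53.6]
tool_rot: [-3.134, 0.102, 0.0]
wrist_force: [2.5, 29.0, 14.5]
width: 0.485
finger_force: 45.0
```

```bash
python3 - <<'E'
from h import *
s=sense(); r=s['tool_rot'];print(s['tool_pos'],r,s['width'],s['wrist_force'],s['torque'])
f=grab_frame('wrist'); np.savez('w7.npz',**f)
g=grab_frame('scene'); np.savez('s7.npz',**g)
a=cv2.resize(f['image'][200:360,230:470],(720,480),interpolation=cv2.INTER_CUBIC)
cv2.imwrite('pics/w7.png',a[:,:,::-1])
W=pts(f); print(W[276:345:6,320].round(1).tolist())
E
```

```text
[ 511.11580641 -235.46195503   53.61744199] [-3.13370094e+00  1.01539578e-01  1.61774634e-04] 0.4853043828045905 [ 2.4626283  28.95345838 14.49045641] [ 6.40291311 -0.51264148 -0.03169083]
[[516.6, -238.1, 52.7], [516.4, -238.0, 60.9], [516.9, -238.1, 70.2], [516.4, -238.0, 76.5], [516.5, -238.0, 83.6], [516.2, -238.0, 89.3], [516.4, -238.0, 95.5], [516.3, -237.9, 100.7], [516.2, -237.9, 105.8], [513.6, -237.8, 106.3], [510.8, -237.6, 106.5], [507.9, -237.4, 106.6]]
```

View pics/w7.png

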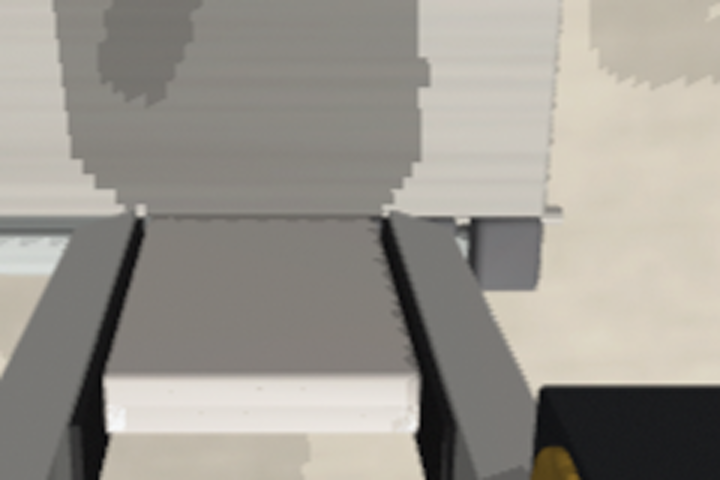

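```bash
python3 - <<'E'
from h import *
for n,rows,c in [('w1',(113,114,115,116),(365,412)),('w7',(274,276,278,280),(370,402))]:
    f=dict(np.load(n+'.npz')); g=cv2.cvtColor(f['image'],cv2.COLOR_RGB2GRAY).astype(int)
    for v in rows: print(n,v,c[0],g[v,c[0]:c[1]].tolist())
    u=np.arange(*c); y=ray(f,u,np.full(len(u),rows[1]),41)[:,1]; print(y.round(1).tolist())
E
```

```text
w1 113 365 [124, 124, 124, 123, 123, 117, 85, 45, 48, 85, 107, 107, 106, 106, 106, 106, 105, 104, 104, 104, 103, 102, 101, 102, 103, 101, 100, 99, 97, 96, 97, 92, 89, 89, 89, 86, 85, 88, 85, 72, 79, 89, 91, 93, 93, 93, 101]
w1 114 365 [122, 122, 122, 122, 122, 112, 79, 41, 50, 87, 106, 106, 106, 106, 106, 106, 106, 106, 106, 106, 105, 105, 105, 105, 105, 106, 101, 96, 98, 99, 98, 96, 97, 99, 93, 81, 69, 56, 48, 49, 71, 91, 100, 99, 97, 97, 95]
w1 115 365 [119, 120, 120, 120, 120, 104, 67, 41, 54, 90, 106, 105, 105, 106, 106, 106, 106, 105, 105, 105, 105, 105, 105, 105, 105, 105, 102, 118, 133, 131, 128, 124, 121, 118, 114, 107, 102, 80, 48, 54, 76, 97, 105, 105, 105, 104, 103]
w1 116 365 [118, 119, 118, 118, 118, 101, 64, 43, 59, 93, 108, 106, 104, 104, 105, 105, 105, 105, 105, 105, 104, 105, 105, 106, 105, 105, 109, 143, 163, 158, 157, 155, 151, 149, 150, 150, 148, 114, 50, 57, 80, 98, 105, 105, 104, 105, 100]
[-242.1, -243.1, -244.0, -245.0, -246.0, -247.0, -247.9, -248.9, -249.9, -250.9, -251.8, -252.8, -253.8, -254.8, -255.7, -256.7, -257.7, -258.7, -259.6, -260.6, -261.6, -262.6
[... 414 characters left out ...]
18, 119, 117, 106, 86, 76, 76, 64, 48, 48, 54, 75, 93, 103, 111, 113, 113, 114, 114, 114, 114, 114, 114, 114]
w7 278 370 [119, 119, 120, 118, 120, 119, 119, 119, 119, 119, 121, 115, 116, 122, 120, 104, 68, 46, 55, 78, 95, 107, 114, 116, 116, 116, 116, 115, 116, 116, 116, 115]
w7 280 370 [119, 119, 120, 120, 119, 119, 119, 119, 119, 119, 119, 126, 164, 183, 176, 149, 87, 46, 57, 80, 98, 109, 116, 116, 117, 117, 116, 116, 117, 117, 117, 117]
[-268.9, -269.5, -270.1, -270.8, -271.4, -272.0, -272.6, -273.2, -273.9, -274.5, -275.1, -275.7, -276.3, -277.0, -277.6, -278.2, -278.8, -279.5, -280.1, -280.7, -281.3, -281.9, -282.6, -283.2, -283.8, -284.4, -285.0, -285.7, -286.3, -286.9, -287.5, -288.1]
```

The end stop has moved about 8 mm (from -267.7 to -275.9) and the push is now solid. The holder is upright and on the floor, so I'll hand it in.

```bash
python3 -c "
from cell import *
print(sign_off())"
```

```text
the job is handed in; nothing more can be done
None
```

The narrow label holder is in the channel behind the lip, upright with its foot on the floor, and still gripped and pressed against the end stop; from the wrist images the stop has gone in about 8 mm, its full travel, and the job is handed in.

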